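# Lock the balance's levelling foot

### The arm

A 6-joint arm with a two-finger parallel gripper is mounted at the origin on the work surface. World frame = base frame: x ahead of the robot, y to its left, z up, the work surface at z = 0. Lengths are in m, angles in rad, forces in N, time in s.
With the tool pointing down it reaches from about 0.375 to 0.9 m from the base axis. Payload 3.1 kg.
Tool frame: the origin (TCP) lies at the very end of the fingers, on their centre line; the grasp point (between the pads) lies 19 mm behind it; z points along the fingers, y is the line along which they close (so a half turn about z gives the same grasp; the last joint's range is limited). The gripper opens to 87 mm and grips with 3 to 60 N. Pads are 19 mm wide; open, the fingers measure 117 mm over their backs; the gripper's body (75 mm by 190 mm) begins 51 mm behind the grasp point.
Start: joints at [-0.178, 0.527, 1.433, -0, 1.181, -0.178], TCP at [0.625, 0, 0.197] pointing down, gripper open.
Joint ranges: [-3.08, 3.08], [-0.75, 2.2], [0.22, 2.44], [-1.43, 4.57], [0, 2.65], [-2.85, 2.85]. Speed limits (rad/s): [2.79, 2.79, 3.14, 3.14, 3.14, 3.14].

### API

Orientations are given as a unit quaternion [x, y, z, w].
In Python, from rig import status, viewer, robot gives the robot as it stands.
- The arm moves only by the tool arm_command, never from a script. Its arguments are lists of equal length, an entry for each row: "delta_rot": the turn, a rotation vector about the tool's x, y, z in degrees, a list of three; "delta_pos": the shift along the tool's x, y, z in m, a list of three; "gripper": the closure, from -1 (fully open) to 1 (shut). In form: {"delta_rot": [[rx, ry, rz], ...], "delta_pos": [[dx, dy, dz], ...], "gripper": [gripper, ...]}. A call has 1 to 12 rows; each row is the pose to reach, as a shift and turn from the pose commanded when the call began, along the tool's axes at that moment; what a row does not reach only later rows make up. A row lasts 1/12 s, in which the tool goes at most 41.7 mm and 7.16 degrees, less where a joint would pass 70% of its speed; a pose out of reach is approached as far as the arm can. A call with a gripper value outside its range is refused whole. The fingers move at their own pace and stop on an object; "grip_force" is the grip in N (left out, the last holds). Time passes only in rows, so rows that repeat a pose let the fingers close. It gives the time, the measured TCP pose, the force, the opening and the grip force at its end, in the units of the state.
- status.get_obs(): the state, without advancing time (a new reading comes with each control period).
- viewer.camera(name): name is "scene" or "side" or "wrist"; returns a dict with "pixels" (480x640x3 uint8, blue, green, red), "fx", "fy", "cx", "cy" (pixels), "k1" (the pictures are not rectified: a ray, as slopes to the right and down, at radius r is drawn at 1 + k1 r^2 times it, then the intrinsics apply), "pose" (4x4, takes a point from camera to world coordinates); the wrist camera has in their place "mount" (4x4, takes a point from camera to tool coordinates, whose origin is the TCP and whose axes are the flange's). Camera axes: x right, y down, z forward; pixel columns grow to the right and rows downward; lengths in m; the calibration is good to about 2 mm. A picture is of the moment at which its call begins: read the wrist's pose just before it. There is no depth.
- robot.hand_in(): hands the job in; it is judged then, once.
The state is a dict: "time": time; "q": joint angles; "joint_velocities": joint speeds; "joint_torque": joint torques, N m; "position": TCP position; "tool_rot": TCP orientation; "ft_force": force on the tool from outside, world axes, zero at the start; "moment": the same for the moment, N m; "grip_width": finger opening in m; "grip_force": force on a finger pad.
Only numpy, scipy, OpenCV 4.12 (cv2) and the standard library are available. Lean on these libraries where they do the work, as an engineer would, in place of code of your own. Each camera call takes 0.05 s, during which the arm holds its last target. There are 200 camera calls.

### The job

The laboratory balance stands on a levelling plate. Its blue levelling foot has just been set: lock it by turning the blue foot's wing-shaped jam nut clockwise (seen from above) until it stops, fully home, without turning the blue-capped adjusting screw that sticks up through it. The yellow foot is still to be adjusted, so leave its nut as it is, and let go of the nut when it is tight.

Things in the scene. Friction and masses are not known exactly. Their poses are not given: they have to be found in the camera images.
- blue_nut (a joint): Angle (rad) of the blue foot's jam nut about its vertical axis; grows clockwise seen from above. 1.4 = tight, a hard stop; starts loose at 0.1 to 0.7, so one grasp does it. Stays where left; 0.12 N m turns it. Below it a blue disc, 86 mm across, top 53 mm above the bench, has two white marks: tight when the wings lie in line with them. Blue and yellow foot stand at either end of the plate.
- blue_grip (a point): Grip point on the blue foot's steel jam nut, turning with it: on its axis, mid-height of the wings, 81 mm above the bench; x = along the wings, y = across the flats, z = up. One straight wing bar 72 mm long, 16 thick, 22 high (top 92 above the bench) on a round hub 30 across, 17 high. The balance between the feet, 152 high, begins about 90 mm from the axis.
- blue_screw (a joint): Angle (rad) of the blue foot's adjusting screw, on the nut's axis; grows clockwise seen from above; 0 = the setting to keep. Steel, 8 mm in diameter, with a blue cap of 11 mm; it sticks up through the nut to 107 mm above the bench, 15 mm over the wings. Friction (0.3 N m) holds it; it does not turn with the nut, only if gripped or pushed itself.
- yellow_wing_end (a point): End of one wing of the yellow foot's jam nut, 36 mm from that nut's vertical axis, 81 mm above the bench; x = outward along that wing, z = up. This foot has the same shape as the blue one but a yellow disc and yellow screw cap; its nut is loose too and must stay as it is.
Things that resemble listed ones, but are neither listed nor needed, are in the scene too. What is meant by the part that bears blue_nut is not pink or turquoise, and is the smaller of those in its own colour.

How it is judged:
At the end, for the whole second after the job is handed in: The blue foot's jam nut is within 0.2 rad (11 degrees) of its tight stop (joint above 1.2 rad) and at rest, the blue adjusting screw is within 0.2 rad of its setting, and the yellow foot's nut has not been turned (its wing end within 8 mm of where it was) (value of joint blue_nut above 1.2 rad and velocity of joint blue_nut between -0.05 and 0.05 rad/s and value of joint blue_screw between -0.2 and 0.2 rad and distance of yellow_wing_end from where it was at the start of the episode below 0.008 m); the robot touches nothing.
It fails at once if the blue adjusting screw is turned more than 0.2 rad from its setting (value of joint blue_screw above 0.2 rad or value of joint blue_screw below -0.2 rad).
It fails at once if the yellow foot's nut is turned (its wing end moves more than 8 mm) (distance of yellow_wing_end from where it was at the start of the episode above 0.008 m).
It also fails if it takes over 32 s, if anything falls off the work surface, if the arm or the gripper's body presses on something with over 40 N, if the wrist force passes 120 N, or if a joint passes its speed limit or range.

## Working session

There is one attempt and no reset: what is moved stays moved. The work goes in short steps, Python scripts to look and compute and a tool call to move; the robot and the scene stay as the last step left them, time stands still between calls to the robot, and variables do not carry over. Pictures are saved under pics/ and viewed, at most 10 in all, crops included, and the job is handed in when it is done.

Besides the shell and the picture viewer there is one more tool, called after ">>>" as name(argument=value, ...) on one line, values as JSON. arm_command: Moves the arm, as the interface text tells. Its arguments: {"type":"object","properties":{"delta_rot":{"type":"array","items":{"type":"array","items":{"type":"number"}}},"delta_pos":{"type":"array","items":{"type":"array","items":{"type":"number"}}},"gripper":{"type":"array","items":{"type":"number"}},"grip_force":{"type":"number"}},"required":["delta_rot","delta_pos","gripper"]}

```bash
mkdir -p pics; cat > h.py <<'E'
import numpy as np, cv2
from scipy.spatial.transform import Rotation as R
from rig import status, viewer, robot
def cam(n):
    s=status.get_obs(); c=viewer.camera(n)
    if n=='wrist':
        T=np.eye(4);T[:3,:3]=R.from_quat(s['tool_rot']).as_matrix();T[:3,3]=s['position'];c['pose']=T@np.array(c['mount'])
    c['pose']=np.array(c['pose']);return c
def onplane(c,u,v,z):
    x,y=(u-c['cx'])/c['fx'],(v-c['cy'])/c['fy']
    rd=np.hypot(x,y);r=rd
    for _ in range(30): r=rd/(1+c['k1']*r*r)
    s=r/rd if rd>0 else 1
    d=c['pose'][:3,:3]@np.array([x*s,y*s,1]);o=c['pose'][:3,3]
    return o+d*(z-o[2])/d[2]
def proj(c,p):
    P=np.linalg.inv(c['pose'])@np.append(p,1);x,y=P[:2]/P[2];k=1+c['k1']*(x*x+y*y)
    return c['fx']*x*k+c['cx'],c['fy']*y*k+c['cy']
E
python3 - <<'E'
from h import *
for n in ['scene','wrist','side']:
    c=cam(n);cv2.imwrite(f'pics/{n}0.png',c['pixels']);np.savez(f'{n}0.npz',**c);print(n,c['pose'].round(3).tolist())
print(status.get_obs()['tool_rot'],status.get_obs()['time'])
E
```

```text
scene [[-0.676, 0.556, -0.484, 1.098], [0.737, 0.525, -0.426, 0.653], [0.017, -0.645, -0.764, 1.015], [0.0, 0.0, 0.0, 1.0]]
wrist [[1.0, 0.001, -0.003, 0.624], [0.0, -0.968, -0.252, 0.069], [-0.003, 0.252, -0.968, 0.384], [0.0, 0.0, 0.0, 1.0]]
side [[0.898, -0.3, 0.322, 0.147], [-0.44, -0.637, 0.634, -0.623], [0.015, -0.711, -0.703, 0.92], [0.0, 0.0, 0.0, 1.0]]
[ 7.07118775e-01  7.07094296e-01 -4.79295592e-04 -6.81676971e-04] 0.15
```

View pics/scene0.png

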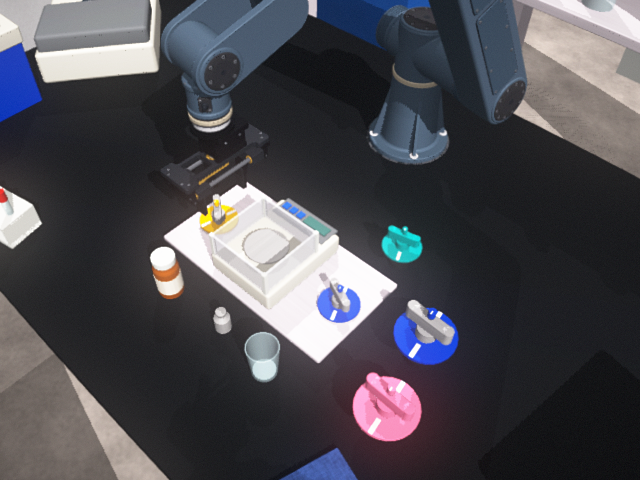

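View pics/wrist0.png

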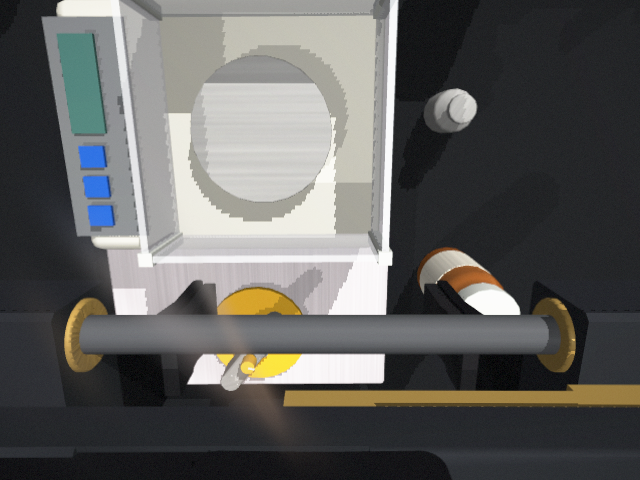

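Candidates for the blue foot in the scene view are: the small blue one on the plate (339,303), the large blue one off the plate (427,333), pink (387,407), turquoise (402,245) and yellow (218,218). I choose (339,303), since it is the smaller blue one and stands on the plate. The wrist view shows the yellow foot under the gripper (260,330).

```bash
python3 - <<'E'
from h import *
a=dict(np.load('scene0.npz'));b=dict(np.load('side0.npz'))
C=onplane(a,339,304,.053);print(C)
u,v=map(int,proj(b,C));print(u,v)
A=cv2.resize(a['pixels'][263:343,299:379],(400,400),interpolation=cv2.INTER_CUBIC)
B=cv2.resize(b['pixels'][v-40:v+40,u-40:u+40],(400,400),interpolation=cv2.INTER_CUBIC)
cv2.imwrite('pics/crop1.png',np.hstack([A,B]))
E
```

```text
[0.56145362 0.24445828 0.053     ]
310 200
```

View pics/crop1.png

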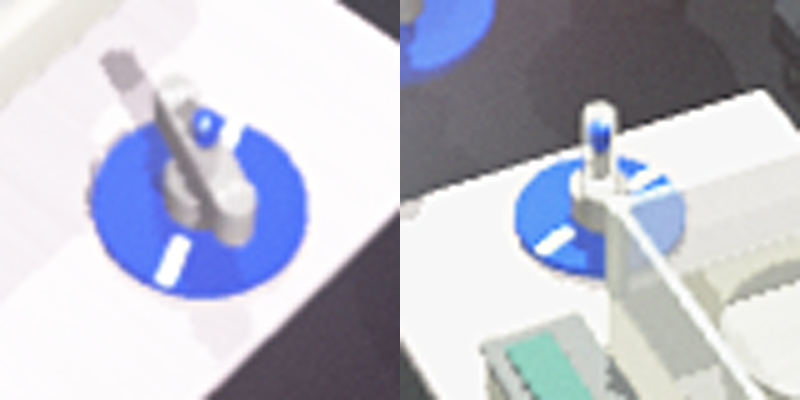

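```bash
python3 - <<'E'
from h import *
a=dict(np.load('scene0.npz'));f=lambda x,y,z:onplane(a,299+x/5-.4,263+y/5-.4,z)
m1,m2=f(232,133,.053),f(172,262,.053)
w1,w2,cap=f(178,90,.092),f(238,190,.092),f(207,120,.107)
an=lambda d:np.degrees(np.arctan2(d[1],d[0]))
print(m1,m2,(m1+m2)/2,an(m2-m1));print(w1,w2,(w1+w2)/2,an(w2-w1),cap)
print('plate',[onplane(a,*p,.02).round(3) for p in [(165,238),(318,361),(396,286),(243,186)]])
E
```

```text
[0.52631749 0.22962536 0.053     ] [0.58873998 0.25296607 0.053     ] [0.55752874 0.24129572 0.053     ] 20.50153130527124
[0.54818396 0.21815427 0.092     ] [0.56806842 0.26579849 0.092     ] [0.55812619 0.24197638 0.092     ] 67.34663575542123 [0.56024767 0.24255633 0.107     ]
plate [array([ 0.673, -0.165,  0.02 ]), array([0.668, 0.288, 0.02 ]), array([0.428, 0.287, 0.02 ]), array([ 0.443, -0.16 ,  0.02 ])]
```

The crop confirms the choice: a blue disc on the plate with two white marks. The wings are at about 67° and the marks at about 20.5°, so the nut needs roughly 47° clockwise. If I gripped the nut at the end angle, the 190 mm body would hit the balance. So I'll push the wing with closed fingers, keeping the current orientation. First I'll move above it and look with the wrist camera.

>>> arm_command(delta_rot=[[0, 0, 0], [0, 0, 0], [0, 0, 0], [0, 0, 0], [0, 0, 0], [0, 0, 0], [0, 0, 0], [0, 0, 0], [0, 0, 0], [0, 0, 0]], delta_pos=[[0.035, -0.01, 0], [0.07, -0.02, 0], [0.105, -0.03, 0], [0.14, -0.04, 0], [0.175, -0.05, 0], [0.2, -0.06, 0], [0.215, -0.065, 0], [0.215, -0.065, 0], [0.215, -0.065, 0], [0.215, -0.065, 0]], gripper=[1, 1, 1, 1, 1, 1, 1, 1, 1, 1], grip_force=10)

```text
time: 0.98
position: [0.5603, 0.2144, 0.197]
tool_rot: [0.707, 0.707, -0.0, 0.0]
ft_force: [-0.0, -0.5, -0.0]
grip_width: 0.0285
grip_force: 0.0
```

```bash
python3 - <<'E'
from h import *
c=cam('wrist');np.savez('wrist1.npz',**c);cv2.imwrite('pics/wrist1.png',c['pixels'])
s=status.get_obs();print(s['time'],s['position'],s['grip_width'],s['ft_force'],proj(c,s['position']))
E
```

```text
1.0333 [0.56045793 0.21397707 0.19700529] 0.024144327896977763 [-0.67890008 -0.36908691 -0.67498589] (np.float64(321.37256393244934), np.float64(284.91477096232387))
```

View pics/wrist1.png

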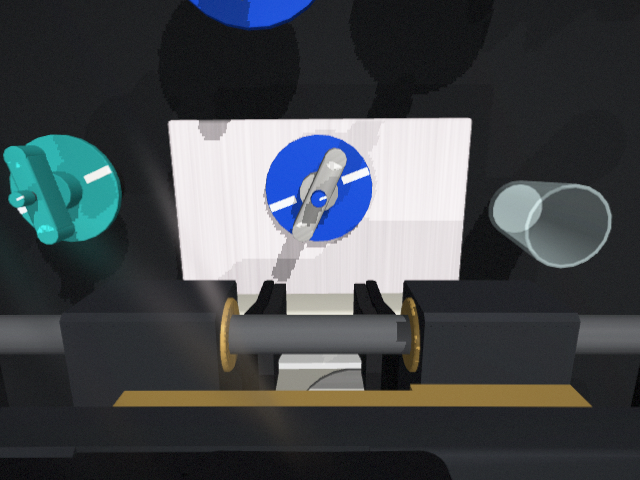

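The wrist view shows the wing ends at (338,153) and (301,238), the cap at (319,199), and the marks at (283,203) and (356,175). The disc centre is (318,188). The space on the far side of the upper wing is free.

```bash
python3 - <<'E'
from h import *
c=dict(np.load('wrist1.npz'));f=lambda u,v,z:onplane(c,u,v,z)
an=lambda d:np.degrees(np.arctan2(d[1],d[0]))
m1,m2=f(283,203,.053),f(356,175,.053);w2,w1=f(338,151,.092),f(301,240,.092)
print((m1+m2)/2,an(m2-m1),f(318,188,.053));print((w1+w2)/2,an(w2-w1),np.linalg.norm(w2-w1),f(319,199,.107))
E
```

```text
[0.55919559 0.24210663 0.053     ] 20.963449120882665 [0.55824928 0.24300664 0.053     ]
[0.55911637 0.24156401 0.092     ] 67.48127881911377 0.06859927276890859 [0.55915243 0.2421724  0.107     ]
```

>>> arm_command(delta_rot=[[0, 0, 0], [0, 0, 0], [0, 0, 0], [0, 0, 0], [0, 0, 0], [0, 0, 0], [0, 0, 0], [0, 0, 0], [0, 0, 0], [0, 0, 0]], delta_pos=[[0.035, -0.012, 0], [0.069, -0.023, 0], [0.069, -0.023, 0], [0.069, -0.023, 0.03], [0.069, -0.023, 0.06], [0.069, -0.023, 0.09], [0.069, -0.023, 0.115], [0.069, -0.023, 0.124], [0.069, -0.023, 0.124], [0.069, -0.023, 0.124]], gripper=[1, 1, 1, 1, 1, 1, 1, 1, 1, 1])

```text
time: 1.87
position: [0.5379, 0.2833, 0.0734]
tool_rot: [0.708, 0.707, 0.0, 0.0]
ft_force: [0.9, 0.9, -1.0]
grip_width: 0.0003
grip_force: 0.0
```

```bash
python3 - <<'E'
from h import *
s=status.get_obs();print(s['time'],s['position'],s['grip_width'],s['ft_force'])
I=[]
C=np.array([.559,.242,.085])
for n in ['scene','side']:
    c=cam(n);u,v=map(int,proj(c,C));I.append(cv2.resize(c['pixels'][v-50:v+50,u-50:u+50],(400,400),interpolation=cv2.INTER_CUBIC))
cv2.imwrite('pics/pre.png',np.hstack(I))
E
```

```text
1.8667 [0.53792361 0.28329863 0.07341365] 0.0003376056585037401 [ 0.93654498  0.94008703 -1.04705007]
```

View pics/pre.png

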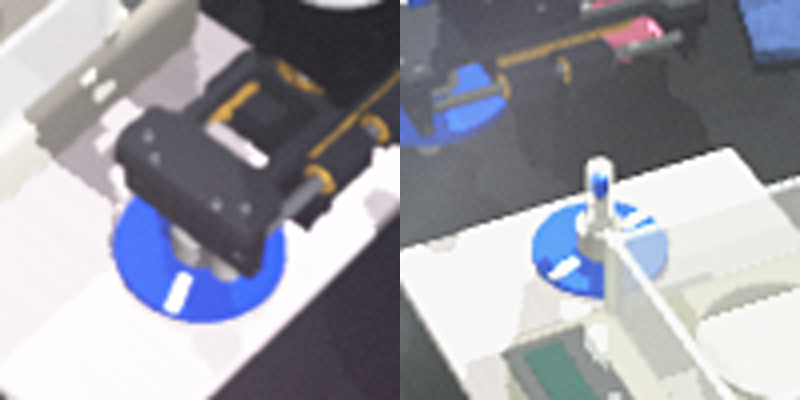

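The fingers are down on the -x side of the upper wing and the nut hasn't moved. Now I'll push along the arc, stopping about 7° short of tight.

>>> arm_command(delta_rot=[[0, 0, 0], [0, 0, 0], [0, 0, 0], [0, 0, 0], [0, 0, 0], [0, 0, 0], [0, 0, 0], [0, 0, 0], [0, 0, 0], [0, 0, 0], [0, 0, 0], [0, 0, 0]], delta_pos=[[-0.003, 0.005, 0], [-0.0055, 0.01, 0], [-0.006, 0.0125, 0], [-0.0065, 0.015, 0], [-0.0075, 0.0175, 0], [-0.0087, 0.0195, 0], [-0.01, 0.0215, 0], [-0.011, 0.0235, 0], [-0.012, 0.025, 0], [-0.0132, 0.0262, 0], [-0.0132, 0.0262, 0], [-0.0132, 0.0262, 0]], gripper=[1, 1, 1, 1, 1, 1, 1, 1, 1, 1, 1, 1])

```text
time: 2.97
position: [0.5632, 0.2707, 0.0731]
tool_rot: [0.707, 0.707, -0.0, -0.0]
ft_force: [0.3, 0.3, -1.0]
grip_width: 0.0002
grip_force: 0.0
```

```bash
python3 - <<'E'
from h import *
s=status.get_obs();print(s['time'],s['position'],s['grip_width'],s['ft_force'])
I=[]
C=np.array([.559,.242,.085])
for n in ['scene','side']:
    c=cam(n);u,v=map(int,proj(c,C));I.append(cv2.resize(c['pixels'][v-50:v+50,u-50:u+50],(400,400),interpolation=cv2.INTER_CUBIC))
cv2.imwrite('pics/p2.png',np.hstack(I))
E
```

```text
2.9667 [0.5631688  0.27074125 0.07309463] 0.00023304243168189591 [ 0.31589653  0.29028125 -1.04899043]
```

View pics/p2.png

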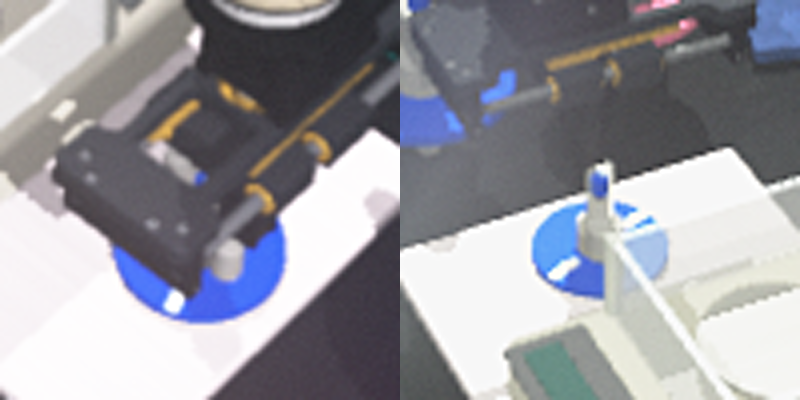

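```bash
python3 - <<'E'
from h import *
s=status.get_obs();T=s['position'];I=[]
for n in ['scene','side']:
    c=cam(n);im=c['pixels'].copy()
    u,v=map(int,proj(c,np.array([.559,.242,.1])));k=65
    im=cv2.resize(im[v-k:v+k,u-k:u+k],(400,400),interpolation=cv2.INTER_CUBIC)
    for p,col in [(T,(0,0,255)),(T+[0,0,.07],(0,255,0)),(np.array([.559,.242,.107]),(255,0,255)),(T+[.015,-.0095,0],(0,255,255))]:
        a,b=proj(c,p);cv2.circle(im,(int((a-u+k)*400/2/k),int((b-v+k)*400/2/k)),4,col,1)
    I.append(im)
cv2.imwrite('pics/p3.png',np.hstack(I));print(T,s['time'])
E
```

```text
[0.56301091 0.27085322 0.07310883] 3.0667
```

View pics/p3.png

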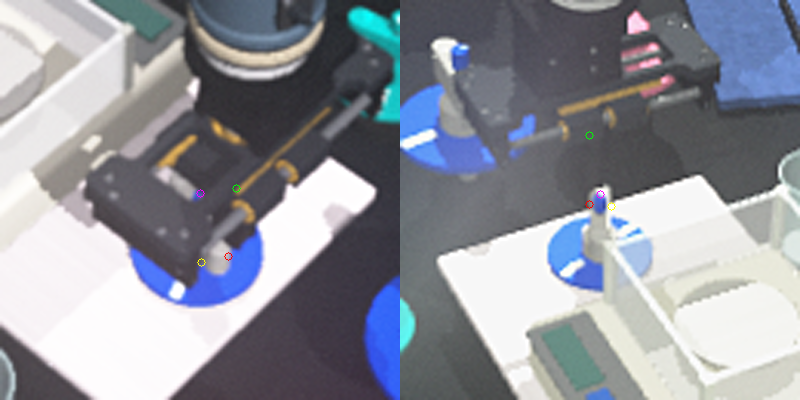

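The fingers are dark against the dark bench and sit where the projection puts them (red circle). I'll go on to the nominal stop and read the force.

>>> arm_command(delta_rot=[[0, 0, 0], [0, 0, 0], [0, 0, 0], [0, 0, 0]], delta_pos=[[-0.0008, 0.0008, 0], [-0.0016, 0.0015, 0], [-0.0025, 0.0022, 0], [-0.003, 0.0026, 0]], gripper=[1, 1, 1, 1])

```text
time: 3.5
position: [0.566, 0.2677, 0.0732]
tool_rot: [0.707, 0.707, 0.0, 0.0]
ft_force: [-0.0, -1.0, -0.5]
grip_width: 0.0006
grip_force: 0.0
```

>>> arm_command(delta_rot=[[0, 0, 0], [0, 0, 0], [0, 0, 0], [0, 0, 0]], delta_pos=[[-0.0007, 0.0003, 0], [-0.0014, 0.0007, 0], [-0.002, 0.001, 0], [-0.0025, 0.0012, 0]], gripper=[1, 1, 1, 1])

```text
time: 3.83
position: [0.567, 0.2652, 0.0731]
tool_rot: [0.707, 0.707, -0.0, -0.0]
ft_force: [-0.2, 0.6, -0.4]
grip_width: 0.0006
grip_force: 0.0
```

There's no contact force at all, so I'll back off, rise and look at the nut.

>>> arm_command(delta_rot=[[0, 0, 0], [0, 0, 0], [0, 0, 0], [0, 0, 0], [0, 0, 0], [0, 0, 0], [0, 0, 0], [0, 0, 0], [0, 0, 0], [0, 0, 0]], delta_pos=[[0.012, -0.004, 0], [0.012, -0.004, -0.03], [0.012, -0.004, -0.06], [0.012, -0.004, -0.09], [0.012, -0.004, -0.12], [-0.02, -0.006, -0.124], [-0.05, -0.0074, -0.124], [-0.05, -0.0074, -0.124], [-0.05, -0.0074, -0.124], [-0.05, -0.0074, -0.124]], gripper=[1, 1, 1, 1, 1, 1, 1, 1, 1, 1])

```text
time: 4.67
position: [0.5593, 0.2162, 0.1971]
tool_rot: [0.707, 0.707, 0.0, -0.0]
ft_force: [0.3, 0.4, 0.4]
grip_width: 0.0003
grip_force: 0.0
```

```bash
python3 - <<'E'
from h import *
c=cam('wrist');np.savez('wrist2.npz',**c);cv2.imwrite('pics/wrist2.png',cv2.resize(c['pixels'][100:380,140:500],(720,560),interpolation=cv2.INTER_CUBIC))
s=status.get_obs();print(s['time'],s['position'],s['grip_width'],s['ft_force'])
E
```

```text
4.7167 [0.55933553 0.21640847 0.19694289] 0.00068588129261905 [-0.54850606  0.38042054 -0.48173356]
```

View pics/wrist2.png

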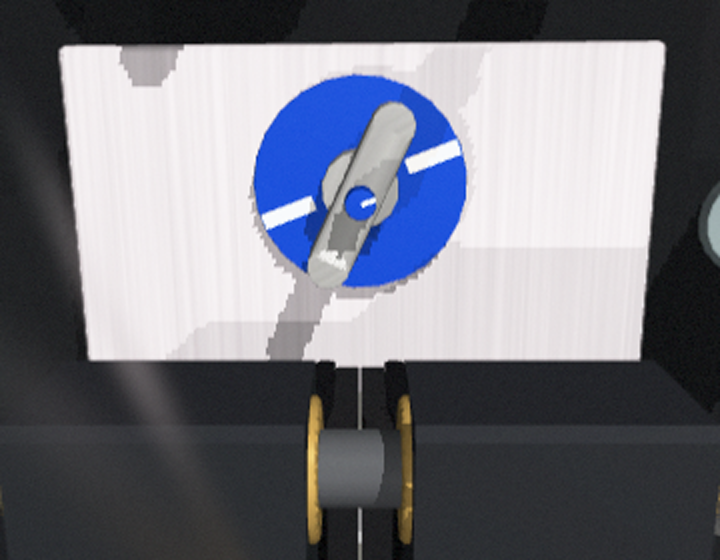

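The nut is still at about 67°, so the fingers passed without touching it. I need to see where the fingertips really are, so I'll view them gamma-boosted with the TCP projected.

```bash
python3 - <<'E'
from h import *
s=status.get_obs();T=s['position'];I=[]
g=lambda im:(255*(im/255.)**.45).astype('u1')
M=[(T,(0,0,255)),(T+[0,0,.07],(0,255,0)),(T+[.015,-.0095,0],(0,255,255)),(T+[-.015,-.0095,0],(0,255,255)),(T+[.015,.0095,0],(255,255,0))]
def draw(c,u0,v0,w,h,f):
    im=cv2.resize(g(c['pixels'])[v0:v0+h,u0:u0+w],None,fx=f,fy=f,interpolation=cv2.INTER_CUBIC)
    for p,col in M:
        a,b=proj(c,p);cv2.circle(im,(int((a-u0)*f),int((b-v0)*f)),3,col,1)
    return im
for n in ['scene','side']:
    c=cam(n);u,v=map(int,proj(c,T+[0,0,.03]));I.append(draw(c,u-50,v-50,100,100,4))
w=dict(np.load('wrist2.npz'));w=draw(w,220,260,200,50,4)
cv2.imwrite('pics/p4.png',np.vstack([np.hstack(I),w]));print(T,c['fx'],np.load('wrist2.npz')['fx'],np.load('wrist2.npz')['mount'].round(4))
E
```

```text
[0.55933553 0.21640847 0.19694289] 526.8573110643038 413.1123313802435 [[ 2.000e-04 -9.675e-01 -2.527e-01  6.890e-02]
 [ 1.000e+00  3.000e-04 -7.000e-04 -6.000e-04]
 [ 8.000e-04 -2.527e-01  9.675e-01 -1.874e-01]
 [ 0.000e+00  0.000e+00  0.000e+00  1.000e+00]]
```

View pics/p4.png

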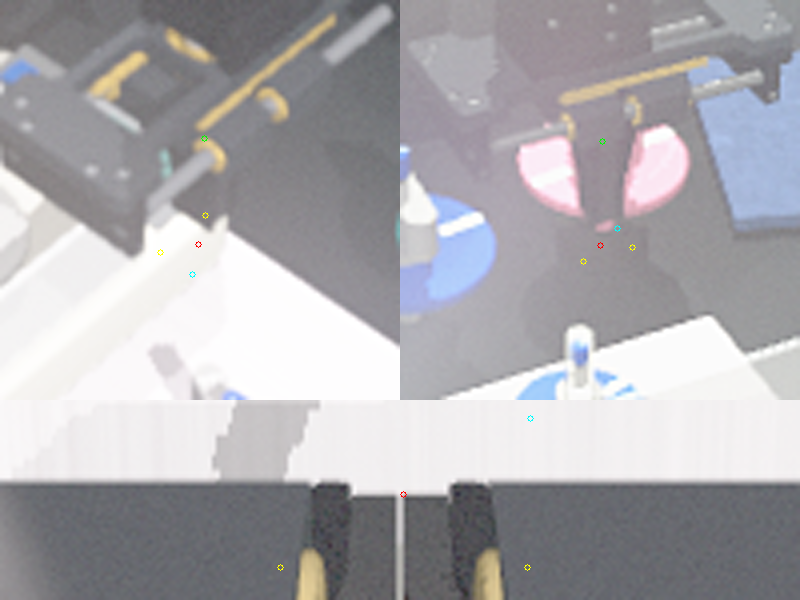

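With the tool lifted, the side view shows the drawn fingertips ending at about (605,222), roughly 18 mm above the nominal TCP point at (600,245). So the fingers passed just over the wings at 92 mm. I'll repeat lower, at TCP z = 0.056, which clears the disc top at 0.053 either way.

>>> arm_command(delta_rot=[[0, 0, 0], [0, 0, 0], [0, 0, 0], [0, 0, 0], [0, 0, 0], [0, 0, 0], [0, 0, 0], [0, 0, 0], [0, 0, 0], [0, 0, 0], [0, 0, 0], [0, 0, 0]], delta_pos=[[0.035, -0.012, 0], [0.0687, -0.023, 0], [0.0687, -0.023, 0], [0.0687, -0.023, 0.03], [0.0687, -0.023, 0.06], [0.0687, -0.023, 0.09], [0.0687, -0.023, 0.115], [0.0687, -0.023, 0.124], [0.0687, -0.023, 0.13], [0.0687, -0.023, 0.136], [0.0687, -0.023, 0.141], [0.0687, -0.023, 0.141]], gripper=[1, 1, 1, 1, 1, 1, 1, 1, 1, 1, 1, 1])

```text
time: 5.82
position: [0.537, 0.2842, 0.0564]
tool_rot: [0.707, 0.707, 0.0, 0.0]
ft_force: [-0.2, -0.1, -0.6]
grip_width: 0.0005
grip_force: 0.0
```

>>> arm_command(delta_rot=[[0, 0, 0], [0, 0, 0], [0, 0, 0], [0, 0, 0], [0, 0, 0], [0, 0, 0], [0, 0, 0]], delta_pos=[[-0.003, 0.005, 0], [-0.0055, 0.01, 0], [-0.006, 0.0125, 0], [-0.0065, 0.015, 0], [-0.0075, 0.0175, 0], [-0.0087, 0.0195, 0], [-0.01, 0.0215, 0]], gripper=[1, 1, 1, 1, 1, 1, 1])

```text
time: 6.4
position: [0.5566, 0.2761, 0.0566]
tool_rot: [0.708, 0.707, 0.0, -0.002]
ft_force: [-4.3, 8.3, 3.8]
grip_width: 0.0003
grip_force: 3.8
```

Contact now, at about 9 N. I'll carry on along the arc.

>>> arm_command(delta_rot=[[0, 0, 0], [0, 0, 0], [0, 0, 0], [0, 0, 0]], delta_pos=[[-0.001, 0.002, 0], [-0.002, 0.0035, 0], [-0.0032, 0.0047, 0], [-0.0042, 0.0058, 0]], gripper=[1, 1, 1, 1])

```text
time: 6.73
position: [0.564, 0.2729, 0.0568]
tool_rot: [0.707, 0.707, 0.002, -0.001]
ft_force: [-1.4, 8.3, 0.4]
grip_width: 0.0003
grip_force: 3.7
```

```bash
python3 - <<'E'
from h import *
s=status.get_obs();print(s['time'],s['position'],s['ft_force'],s['moment'])
c=cam('scene');u,v=map(int,proj(c,np.array([.559,.242,.085])));k=45
cs=cam('side');a,b=map(int,proj(cs,np.array([.559,.242,.085])))
g=lambda im:cv2.resize((255*(im/255.)**.6).astype('u1'),(400,400),interpolation=cv2.INTER_CUBIC)
cv2.imwrite('pics/p5.png',np.hstack([g(c['pixels'][v-k:v+k,u-k:u+k]),g(cs['pixels'][b-k:b+k,a-k:a+k])]))
E
```

```text
6.7333 [0.56400262 0.27292629 0.05681549] [-1.35223505  8.3174942   0.44563455] [1.41820113 0.26371624 0.05179839]
```

>>> arm_command(delta_rot=[[0, 0, 0], [0, 0, 0], [0, 0, 0], [0, 0, 0], [0, 0, 0]], delta_pos=[[-0.002, 0.001, 0], [-0.004, 0.002, 0], [-0.006, 0.0025, 0], [-0.008, 0.003, 0], [-0.008, 0.003, 0]], gripper=[1, 1, 1, 1, 1])

```text
time: 7.25
position: [0.5695, 0.2677, 0.0571]
tool_rot: [0.708, 0.706, 0.006, -0.001]
ft_force: [1.8, 15.8, -1.0]
grip_width: 0.0
grip_force: 6.8
```

>>> arm_command(delta_rot=[[0, 0, 0], [0, 0, 0], [0, 0, 0]], delta_pos=[[-0.002, 0, 0], [-0.004, 0, 0], [-0.004, 0, 0]], gripper=[1, 1, 1])

```text
time: 7.5
position: [0.5697, 0.2673, 0.0573]
tool_rot: [0.708, 0.706, 0.009, -0.003]
ft_force: [0.9, 24.0, -3.1]
grip_width: 0.0008
grip_force: 11.2
```

The force rose from 16 to 24 N with only 0.4 mm of motion, so the nut is at its stop. I'll back off, rise and check.

>>> arm_command(delta_rot=[[0, 0, 0], [0, 0, 0], [0, 0, 0], [0, 0, 0], [0, 0, 0], [0, 0, 0], [0, 0, 0], [0, 0, 0], [0, 0, 0], [0, 0, 0], [0, 0, 0], [0, 0, 0]], delta_pos=[[0.01, -0.001, 0], [0.026, -0.004, 0], [0.026, -0.004, 0], [0.026, -0.004, -0.03], [0.026, -0.004, -0.06], [0.026, -0.004, -0.09], [0.026, -0.004, -0.12], [0.026, -0.004, -0.14], [-0.01, -0.006, -0.141], [-0.043, -0.0074, -0.141], [-0.043, -0.0074, -0.141], [-0.043, -0.0074, -0.141]], gripper=[1, 1, 1, 1, 1, 1, 1, 1, 1, 1, 1, 1])

```text
time: 8.5
position: [0.5596, 0.2127, 0.1974]
tool_rot: [0.708, 0.706, -0.0, 0.0]
ft_force: [-0.4, -0.2, 0.2]
grip_width: 0.0007
grip_force: 0.0
```

```bash
python3 - <<'E'
from h import *
c=cam('wrist');np.savez('wrist3.npz',**c);cv2.imwrite('pics/wrist3.png',cv2.resize(c['pixels'][100:380,140:500],(720,560),interpolation=cv2.INTER_CUBIC))
s=status.get_obs();print(s['time'],s['position'],s['ft_force'])
E
```

```text
8.55 [0.55971644 0.21384242 0.19725906] [ 0.1725405  -0.53488113 -0.05744893]
```

View pics/wrist3.png

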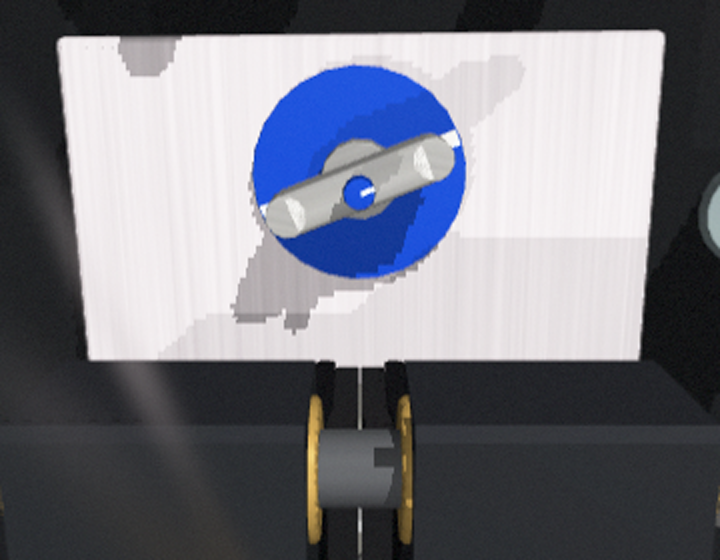

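The wing ends at (286,215) and (435,157) put the bar at about 21°, in line with the marks. The cap's white tick hasn't moved, and the gripper is clear.

```bash
python3 -c "
from rig import robot
print(robot.hand_in())"
```

```text
the job is handed in; nothing more can be done
None
```

I turned the blue foot's jam nut clockwise to its stop, in line with the white marks. The blue screw's tick looked unmoved, I did not touch the yellow nut, the gripper was clear, and I handed the job in at about 8.6 s; no verdict came back.

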